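# Wedge the glued cartons tight in the clamping frame

### The job

Three freshly glued prop cartons stand loosely in a row in the wooden clamping frame. Take the orange-handled wedge from the rack, set it upright and square in the gap left between the yellow carton and the end of the frame, and press it down firmly until the row is locked tight; then let go and leave it there.

Things in the scene. Friction and masses are not known exactly. Their poses are not given: they have to be found in the camera images.
- wedge: Pale waxed wood wedge, orange handle, hanging upright in the rack. Origin: centre of its lower tip; z up. Blade 60 mm in x, 65 tall, tapering on both y faces: 8 mm thick at the tip, 34 mm at z = 65. Above it a cap plate 84 (x) x 34 (y) mm, z = 65 to 73, then the orange handle, 36 (x) x 30 (y) mm, z = 73 to 123. About 0.1 kg. Pressed down with 10 to 20 N it drives home and stays by friction.
- frame: Open wooden frame, fixed. Origin: centre of its underside; z up, y along the row. Floor at z = 15 mm; inside y = -97.5 to 97.5 mm between end stops with tops at z = 80; side rails to z = 35. The gap is at the -y end, between yellow carton and stop, 22 to 24 mm wide at first; 30 mm when tight, centred at x = 0, y = -82.5 mm; the wedge's tip is then at about z = 25 mm.
- carton_end: The yellow carton beside the gap, last of three equal loose cartons (green, red, yellow from the frame's +y end): 90 (x) x 55 (y, along the row) x 65 mm tall, 0.15 kg. Origin: centre of its underside; axes as the frame's. It starts near y = -47 mm in the frame (6 to 8 mm of slack in the row) and is at y = -40 mm when the row is tight.
- rack: Fixed wooden rack: two rails along its y, tops 80 mm above the table, 66 mm apart; 110 x 250 mm overall. Origin: centre of its underside. Across the rails hang by their cap plates, 80 mm apart in any order: the wedge, a blue-handled thin strip and a green-handled thick block (not needed). Lift the wedge straight up 75 mm or more to clear.

How it is judged:
By the outcome, as a careful person would: the job done as asked, in the order asked, and still so for the second after the job is handed in, with the robot touching nothing.
It also fails if it takes over 38 s, if anything falls off the work surface, if the arm or the gripper's body presses on something with over 40 N, if the wrist force passes 120 N, or if a joint passes its speed limit or range.

### The arm

A 7-joint arm with a two-finger parallel gripper is mounted at the origin on the work surface. World frame = base frame: x ahead of the robot, y to its left, z up, the work surface at z = 0. Lengths are in m, angles in rad, forces in N, time in s.
With the tool pointing down it reaches from about 0.4 to 0.875 m from the base axis. Payload 6.5 kg.
Tool frame: the origin (TCP) lies on the centre line of the jaws, within the pads' length; the fingertips stand env.tcp_to_tips ahead of it and the grasp point (between the pads) lies 3 mm ahead of it (env.tcp_to_tips is the distance from the TCP to the fingertips, in m); z points along the fingers, y is the direction in which the jaws open and shut (so a half turn about z gives the same grasp; the last joint's range is limited). The gripper opens to 85 mm and grips with 20 to 120 N. Pads are 22 mm wide; open, the fingers measure 114 mm over their backs; the gripper's body (76 mm by 85 mm) begins 54 mm behind the grasp point. The pads swing forward as they close: fully open they stand 13 mm farther back than shut.
Start: joints at [1.192, 0.536, -0.004, 1.538, 0.003, 1.067, -0.071], TCP at [0.2, -0.618, 0.253] pointing down, gripper open.
Joint ranges: [-2.7, 2.7], [-0.37, 2.16], [-1.27, 1.26], [0.24, 2.4], [-1.31, 4.45], [0.19, 1.91], [-2.76, 2.76]. Speed limits (rad/s): [2.39, 2.39, 3.14, 3.14, 3.14, 3.14, 3.14].

### API

Orientations are given as a unit quaternion [w, x, y, z].
In Python, from workcell import env gives the robot as it stands. The module is installed in compiled form; this text tells all that it offers.
- The arm moves only by the tool play_rows, never from a script. Its argument "plan" is one flat list of numbers, 7 for each row, row after row: the turn, a rotation vector about the tool's x, y, z in degrees, then the shift along the tool's x, y, z in mm, then the closure, from 0 (fully open) to 1 (shut). A call has exactly 8 rows; each row shifts and turns the commanded pose from where the row before left it, along the tool's axes as they then stand; what a row does not reach is not made up. A row lasts 1/8 s, in which the tool goes at most 62.5 mm and 10.7 degrees, less where a joint would pass 70% of its speed; a pose out of reach is approached as far as the arm can. A call with a gripper value outside its range is refused whole. The fingers move at their own pace and stop on an object; the grip force is fixed at half the most. Time passes only in rows, so rows that do not move let the fingers close, or fill a call up. It gives the time, the measured TCP pose, the force and the opening at its end, in the units of the state.
- env.observe(): the state, without advancing time (a new reading comes with each control period).
- env.snapshot(name): name is "scene" or "top" or "wrist"; returns a dict with "frame" (480x640x3 uint8, red, green, blue), "fx", "fy", "cx", "cy" (pixels), "extrinsics" (4x4, takes a point from camera to world coordinates). Camera axes: x right, y down, z forward; pixel columns grow to the right and rows downward; lengths in m; the calibration is good to about 2 mm. The wrist camera is an equidistant fisheye: a pixel r from the principal point sees the ray r / f radians off the axis. A picture is of the moment at which its call begins. There is no depth.
- env.close_job(): hands the job in, once; it reports no verdict.
The state is a dict: "clock": time; "q": joint angles; "qd": joint speeds; "effort": joint torques, N m; "tcp_pos": TCP position; "tool_rot": TCP orientation; "wrist_force": force on the tool from outside, world axes, zero at the start; "ft_torque": the same for the moment, N m; "finger_gap": finger opening in m.
Only numpy, scipy, OpenCV 4.12 (cv2) and the standard library are available. Lean on these libraries where they do the work, as an engineer would, in place of code of your own. Each camera call takes 0.05 s, during which the arm holds its last target. There are 200 camera calls.

## Working session

There is one attempt and no reset: what is moved stays moved. The work goes in short steps, Python scripts to look and compute and a tool call to move; the robot and the scene stay as the last step left them, time stands still between calls to the robot, and variables do not carry over. Pictures are saved under pics/ and viewed, about 8 in all and at most 12, crops included, and the job is handed in when it is done.

Besides the shell and the picture viewer there is one more tool, called after "Request:" as name(argument=value, ...) on one line, values as JSON. play_rows: Moves the arm, as the interface text tells. Its arguments: {"type":"object","properties":{"plan":{"type":"array"}},"required":["plan"]}

```bash
mkdir -p pics; cat > h.py <<'E'
import numpy as np, cv2
from workcell import env
from scipy.spatial.transform import Rotation as R
def snap(n,f):
    s=env.snapshot(n); cv2.imwrite(f'pics/{f}.png',s['frame'][:,:,::-1]); np.save(f'pics/{f}.npy',s,allow_pickle=True); return s
def load(f): return np.load(f'pics/{f}.npy',allow_pickle=True).item()
def ray(s,u,v):
    d=np.array([(u-s['cx'])/s['fx'],(v-s['cy'])/s['fy'],1.]); T=s['extrinsics']
    return T[:3,3],T[:3,:3]@d
def plane(s,u,v,z):
    o,d=ray(s,u,v); return o+d*(z-o[2])/d[2]
def proj(s,p):
    T=s['extrinsics']; c=T[:3,:3].T@(np.array(p)-T[:3,3]); return s['cx']+s['fx']*c[0]/c[2], s['cy']+s['fy']*c[1]/c[2]
E
python3 - <<'E'
from h import *
for n in('top','scene'):
    s=snap(n,n+'0'); print(n,s['fx'],s['cx'],s['cy'],s['extrinsics'].round(3).tolist())
o=env.observe(); print(o['tcp_pos'],o['tool_rot'],o['finger_gap'],env.tcp_to_tips,o['clock'])
E
```

```text
top 620.8284027644798 321.0882673918883 230.19206260850825 [[0.007, -0.985, 0.171, 0.383], [-1.0, -0.012, -0.025, -0.028], [0.026, -0.171, -0.985, 0.98], [0.0, 0.0, 0.0, 1.0]]
scene 481.90234755320256 318.098013493373 237.77250925538024 [[-0.373, 0.63, -0.681, 1.111], [0.928, 0.249, -0.278, 0.195], [-0.006, -0.736, -0.677, 0.591], [0.0, 0.0, 0.0, 1.0]]
[ 0.19986411 -0.61795774  0.25251433] [-7.41761806e-04  9.87784897e-01  1.55821740e-01 -1.78919489e-04] 0.08537999172930855 0.022 0.1
```

View pics/top0.png

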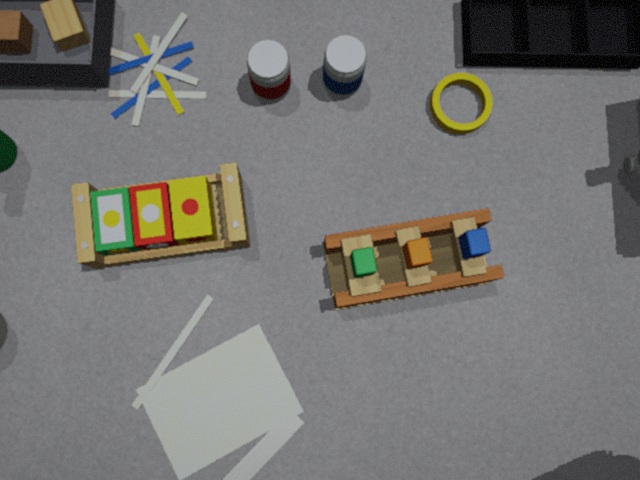

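View pics/scene0.png

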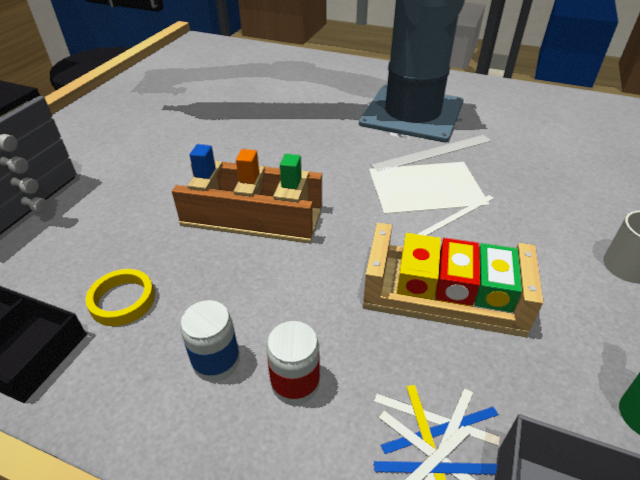

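The top view shows the rack on the right with green, orange and blue handles near (364,261), (418,252) and (475,242). The frame is on the left, with its gap beside the stop at (232,203). The scene view agrees.

```bash
python3 - <<'E'
from h import *
s=load('top0'); im=s['frame'][:,:,::-1].copy(); hsv=cv2.cvtColor(im,cv2.COLOR_BGR2HSV)
a=cv2.resize(im[155:275,65:255],None,fx=3.2,fy=3.2,interpolation=cv2.INTER_CUBIC)
b=cv2.resize(im[205:310,320:510],None,fx=3.2,fy=3.2,interpolation=cv2.INTER_CUBIC)
cv2.imwrite('pics/crop1.png',np.vstack([a[:300],b[:300]])) if 0 else cv2.imwrite('pics/crop1.png',np.vstack([a,b])[:720:1])
x=np.vstack([a,b]); print(x.shape); cv2.imwrite('pics/crop1.png',cv2.resize(x,None,fx=.83,fy=.83))
for n,lo,hi in(('orange',(8,170,120),(17,255,255)),('blue',(105,150,80),(125,255,255)),('green',(50,120,90),(80,255,255))):
    m=cv2.inRange(hsv,lo,hi); m[:,:300]=0;m[:200]=0;m[320:]=0
    k,l,st,c=cv2.connectedComponentsWithStats(m)
    i=1+np.argmax(st[1:,4]); cc=[q for q in cv2.findContours((l==i).astype('uint8'),0,2)[0]][0]
    r=cv2.minAreaRect(cc); print(n,st[i],r,plane(s,*r[0],.138).round(4), hsv[int(r[0][1]),int(r[0][0])])
E
```

```text
(720, 608, 3)
orange [407 237  26  29 140] ((419.3423767089844, 251.4087371826172), (25.959510803222656, 21.063920974731445), 75.0685806274414) [ 0.5015 -0.1842  0.138 ] [ 19 181 172]
blue [466 228  24  27 499] ((477.6195068359375, 241.224365234375), (25.702238082885742, 20.114795684814453), 77.90524291992188) [ 0.5166 -0.2654  0.138 ] [108 178 168]
green [352 248  25  27 514] ((364.2837829589844, 260.7027282714844), (24.82424545288086, 21.371868133544922), 80.53767395019531) [ 0.4879 -0.1082  0.138 ] [ 69 150 160]
```

View pics/crop1.png

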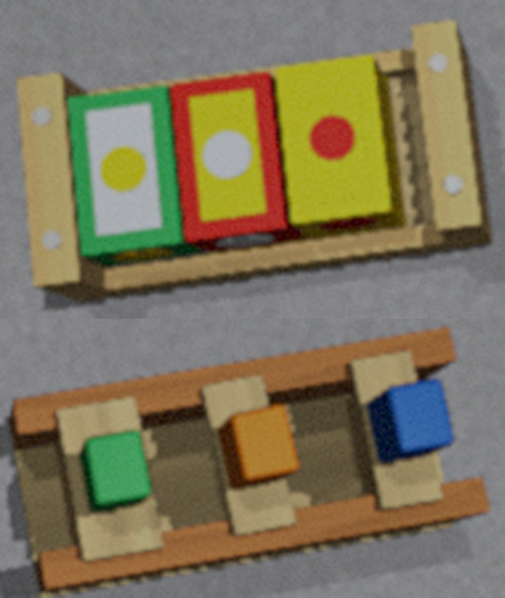

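The crop shows the orange handle's top face and both end-stop tops clearly. The frame and rack have similar yaws.

```bash
python3 - <<'E'
from h import *
s=load('top0'); sc=load('scene0'); k=3.2*.83
A=lambda p:(65+p[0]/k,155+p[1]/k); B=lambda p:(320+p[0]/k,205+(p[1]-120*k)/k)
P=lambda u,z:plane(s,*u,z)
for n,c in(('R',[(413,27),(455,22),(479,227),(436,234)]),('L',[(19,79),(64,74),(80,283),(36,286)])):
    q=np.array([P(A(p),.08) for p in c]); print(n,q[:,:2].round(4).tolist(),q.mean(0).round(4)); 
    globals()[n]=q
c=(L.mean(0)+R.mean(0))/2; d=L.mean(0)-R.mean(0); print('frame c',c,'yaw',np.degrees(np.arctan2(-d[0],d[1])),'len',np.linalg.norm(d), 'inner', np.linalg.norm((L[1]+L[2]-R[0]-R[3])/2), 'widths',np.linalg.norm(R[3]-R[0]),np.linalg.norm(L[2]-L[1]))
y=np.array([P(A(p),.08) for p in [(274,68),(376,56),(391,214),(290,224)]]); print('yellow',y[:,:2].round(4).tolist(),y.mean(0))
h=np.array([P(B(p),.138) for p in [(230,417),(284,405),(299,470),(247,483)]]); print('handle',h[:,:2].round(4).tolist(),h.mean(0),[np.linalg.norm(h[i]-h[(i+1)%4]).round(4) for i in range(4)])
r=np.array([P(B(p),.08) for p in [(13,404),(447,328),(487,480),(43,555+33)]]); print('rack',r[:,:2].round(4).tolist(),r.mean(0))
# scene check: orange handle top
im=sc['frame'][:,:,::-1]; print('scene proj handle',[np.round(proj(sc,p),1).tolist() for p in h], 'stopR',[np.round(proj(sc,p),1).tolist() for p in R])
v=cv2.resize(im[130:330,150:550],None,fx=2,fy=2).copy()
for p,col in [(p,(255,0,0)) for p in list(h)+list(R)+list(L)+list(y)]:
    u=proj(sc,p); cv2.circle(v,(int((u[0]-150)*2),int((u[1]-130)*2)),2,col,-1)
cv2.imwrite('pics/chk.png',v)
E
```

```text
R [[0.6364, 0.1007], [0.6397, 0.0773], [0.523, 0.0605], [0.5189, 0.084]] [0.5795 0.0807 0.08  ]
L [[0.6033, 0.3177], [0.6065, 0.2931], [0.4897, 0.2762], [0.4878, 0.2998]] [0.5469 0.2967 0.08  ]
frame c [0.56317558 0.18868739 0.08      ] yaw 8.58954101487412 len 0.21852321260325286 inner 0.19455433474477807 widths 0.11870465328654985 0.11801612453193071
yellow [[0.6116, 0.1772], [0.6193, 0.1208], [0.5297, 0.1091], [0.5235, 0.1642]] [0.57104386 0.14281834 0.08      ]
handle [[0.5144, -0.1668], [0.521, -0.1951], [0.4871, -0.2021], [0.4801, -0.175]] [ 0.50066216 -0.18476435  0.138     ] [np.float64(0.0291), np.float64(0.0347), np.float64(0.028), np.float64(0.0353)]
rack [[0.5294, -0.0559], [0.5755, -0.2996], [0.4898, -0.3186], [0.4283, -0.0728]] [ 0.50573142 -0.18674331  0.08      ]
scene proj handle [[252.5, 159.5], [235.8, 158.2], [241.8, 147.3], [257.5, 148.3]] stopR [[382.0, 275.0], [365.8, 272.2], [377.8, 220.8], [392.5, 222.7]]
```

View pics/chk.png

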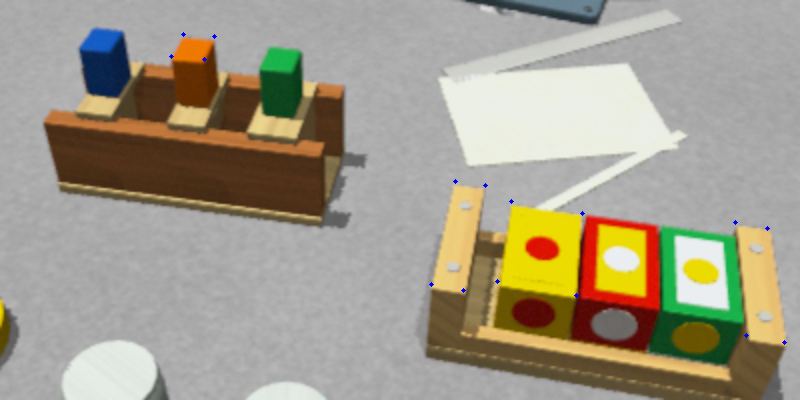

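Projecting the top-view points into the scene view gives agreement within about 1 px (2 mm). The handle sizes of 29x35 mm and the 160 mm handle pitch also match. I'll turn the tool so the jaws lie along the wedge's x.

Request:
play_rows(plan=[0, 0, -10.3, 0, 0, 0, 0, 0, 0, -10.3, 0, 0, 0, 0, 0, 0, -10.3, 0, 0, 0, 0, 0, 0, -10.3, 0, 0, 0, 0, 0, 0, -10.3, 0, 0, 0, 0, 0, 0, -10.3, 0, 0, 0, 0, 0, 0, -10.3, 0, 0, 0, 0, 0, 0, -10.3, 0, 0, 0, 0])

```text
clock: 1.1
tcp_pos: [0.1998, -0.6181, 0.2528]
tool_rot: [-0.0, 0.638, 0.77, 0.0]
wrist_force: [0.2, -0.3, 0.7]
finger_gap: 0.0852
```

```bash
cat >> h.py <<'E'
def go(x,y,z,yaw):
    "remaining shift in tool axes (mm) and turn about tool z (deg) for tool x heading yaw"
    o=env.observe(); w,a,b,c=o['tool_rot']; M=R.from_quat([a,b,c,w]).as_matrix()
    p=o['tcp_pos']; cur=np.degrees(np.arctan2(M[1,0],M[0,0]))
    print('t',o['clock'],'p',p.round(4),'yaw',cur.round(2),'tilt xy',M[:2,2].round(4),'F',o['wrist_force'].round(1),'gap',round(o['finger_gap'],4),'q7',o['q'][6])
    print('shift',(M.T@(np.array([x,y,z])-p)*1000).round(1),'turn z',-(yaw-cur))
E
python3 -c "
from h import *
go(.501,-.185,.22,100.3)"
```

```text
t 1.1 p [ 0.1998 -0.6181  0.2528] yaw 100.66 tilt xy [-0.0004  0.001 ] F [ 0.2 -0.3  0.7] gap 0.0852 q7 1.2282171375883457
shift [369.9 376.1  33.1] turn z 0.359973684702652
```

Request:
play_rows(plan=[0, 0, 0, 43, 43.5, 0, 0, 0, 0, 0, 43, 43.5, 0, 0, 0, 0, 0, 43, 43.5, 0, 0, 0, 0, 0, 43, 43.5, 0, 0, 0, 0, 0, 43, 43.5, 0, 0, 0, 0, 0, 43, 43.5, 0, 0, 0, 0, 0, 43, 43.5, 0, 0, 0, 0, 0.3, 26, 28, 0, 0])

```text
clock: 2.1
tcp_pos: [0.4699, -0.2339, 0.2532]
tool_rot: [-0.0, 0.641, 0.767, 0.0]
wrist_force: [-0.5, -0.5, 0.1]
finger_gap: 0.0851
```

```bash
python3 -c "
from h import *
s=snap('wrist','w1'); print(s['fx'],s['cx'],s['cy'],s['extrinsics'].round(3).tolist())
go(.501,-.185,.22,100.3)"
```

```text
371.64829954431775 323.5345209947614 239.3611167528312 [[0.984, 0.171, 0.047, 0.457], [0.177, -0.947, -0.267, -0.167], [-0.001, 0.271, -0.962, 0.373], [0.0, 0.0, 0.0, 1.0]]
t 2.15 p [ 0.4728 -0.2295  0.2536] yaw 100.49 tilt xy [0.0028 0.0033] F [2.1 3.1 0.3] gap 0.0853 q7 0.36641554564136913
shift [38.5 35.7 33.8] turn z 0.19089211183874966
```

View pics/w1.png

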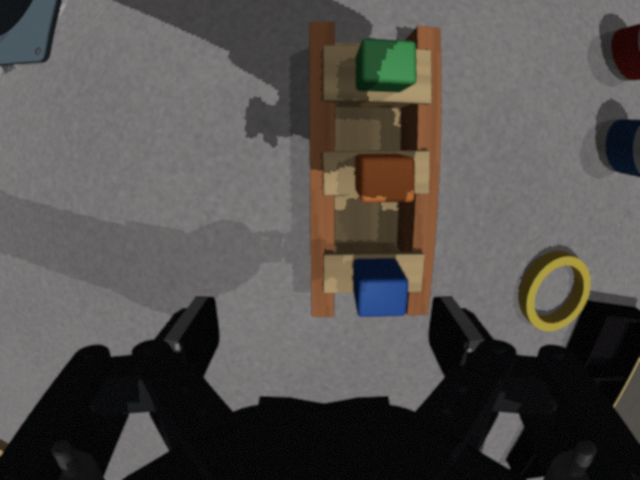

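The wrist view shows the orange handle at about (386,178) between green and blue, with the rack square to the image. I'll centre over it.

Request:
play_rows(plan=[0, 0, 0, 20, 18, 0, 0, 0, 0, 0, 18.5, 17.7, 0, 0, 0, 0, 0, 0, 0, 10, 0, 0, 0, 0, 0, 0, 10, 0, 0, 0, 0, 0, 0, 10, 0, 0, 0, 0, 0, 0, 0, 0, 0, 0, 0, 0, 0, 0, 0, 0, 0, 0, 0, 0, 0, 0])

```text
clock: 3.15
tcp_pos: [0.4972, -0.1932, 0.2236]
tool_rot: [0.0, 0.643, 0.766, 0.0]
wrist_force: [0.2, 0.4, 1.1]
finger_gap: 0.0858
```

```bash
cat >> h.py <<'E'
def fray(s,u,v):
    x,y=(u-s['cx'])/s['fx'],(v-s['cy'])/s['fy']; r=np.hypot(x,y); T=s['extrinsics']
    d=np.array([x/r*np.sin(r),y/r*np.sin(r),np.cos(r)]); return T[:3,3],T[:3,:3]@d
def fplane(s,u,v,z):
    o,d=fray(s,u,v); return o+d*(z-o[2])/d[2]
E
python3 -c "
from h import *
s=snap('wrist','w2'); go(.501,-.185,.22,100.3)
cv2.imwrite('pics/w2c.png',cv2.resize(s['frame'][80:380,170:530,::-1],None,fx=2,fy=2,interpolation=cv2.INTER_CUBIC))"
```

```text
t 3.2 p [ 0.4972 -0.1932  0.2237] yaw 100.02 tilt xy [ 0.0006 -0.0004] F [-0.3  0.9  0.8] gap 0.0855 q7 0.24363881447914146
shift [7.4 5.2 3.7] turn z -0.28339357854866876
```

View pics/w2c.png

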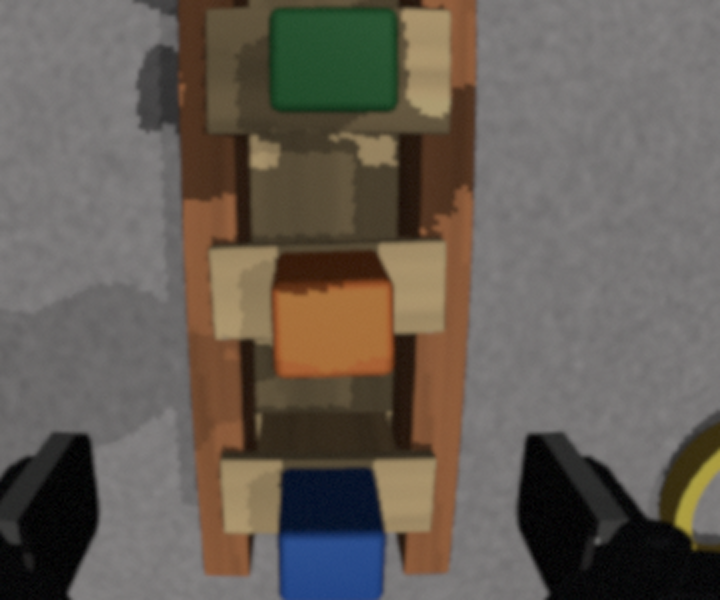

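In the crop the orange handle's top face has corners near (274,282), (390,278), (394,373) and (278,377).

```bash
python3 -c "
from h import *
s=load('w2')
f=lambda c,z:np.array([fplane(s,170+x/2,80+y/2,z) for x,y in c])
h=f([(274,282),(390,278),(394,373),(278,377)],.138); print(h[:,:2].round(4).tolist(),h.mean(0),[np.linalg.norm(h[i]-h[(i+1)%4]).round(4) for i in range(4)])
e=h[1]-h[0]+h[2]-h[3];print('yaw',np.degrees(np.arctan2(e[1],e[0])))
c=f([(212,248),(445,240),(444,331),(216,338)],.088);print('cap',c.mean(0),[np.linalg.norm(c[i]-c[(i+1)%4]).round(4) for i in range(4)]);e=c[1]-c[0]+c[2]-c[3];print('yaw',np.degrees(np.arctan2(e[1],e[0])))
m=h.mean(0); go(m[0],m[1],.117,100.3)
"
```

```text
[[0.4836, -0.1746], [0.5158, -0.1677], [0.5229, -0.1956], [0.4894, -0.2027]] [ 0.50292879 -0.18512732  0.138     ] [np.float64(0.033), np.float64(0.0287), np.float64(0.0342), np.float64(0.0287)]
yaw 12.048648458071522
cap [ 0.50314714 -0.1856791   0.088     ] [np.float64(0.0819), np.float64(0.0334), np.float64(0.0827), np.float64(0.033)]
yaw 11.969455655022433
t 3.2 p [ 0.4972 -0.1932  0.2237] yaw 100.02 tilt xy [ 0.0006 -0.0004] F [-0.3  0.9  0.8] gap 0.0855 q7 0.24363881447914146
shift [  7.    7.  106.7] turn z -0.28339357854866876
```

Request:
play_rows(plan=[0, 0, -1, 7, 6.5, 0, 0, 0, 0, 0, 0, 0, 30, 0, 0, 0, 0, 0, 0, 30, 0, 0, 0, 0, 0, 0, 30, 0, 0, 0, 0, 0, 0, 16, 0, 0, 0, 0, 0, 0, 0, 0, 0, 0, 0, 0, 0, 0, 0, 0, 0, 0, 0, 0, 0, 0])

```text
clock: 4.2
tcp_pos: [0.503, -0.1852, 0.1184]
tool_rot: [0.001, 0.636, 0.772, 0.0]
wrist_force: [-0.0, -0.3, -0.6]
finger_gap: 0.0851
```

```bash
python3 -c "
from h import *
go(.5025,-.185,.117,101)"
```

```text
t 4.2 p [ 0.503  -0.1852  0.1184] yaw 101.02 tilt xy [ 0.0019 -0.0007] F [-0.  -0.3 -0.6] gap 0.0851 q7 0.15152898961462186
shift [ 0.3 -0.4  1.4] turn z 0.02145822180931134
```

Request:
play_rows(plan=[0, 0, 0, 0, 0, 0, 1, 0, 0, 0, 0, 0, 0, 1, 0, 0, 0, 0, 0, 0, 1, 0, 0, 0, 0, 0, 0, 1, 0, 0, 0, 0, 0, 0, 1, 0, 0, 0, 0, 0, 0, 1, 0, 0, 0, 0, 0, 0, 1, 0, 0, 0, 0, 0, 0, 1])

```text
clock: 5.2
tcp_pos: [0.5025, -0.1851, 0.1176]
tool_rot: [0.0, 0.636, 0.772, 0.0]
wrist_force: [0.3, 0.6, 5.3]
finger_gap: 0.0356
```

It gripped at 36 mm, the handle's width. Next is a straight lift.

Request:
play_rows(plan=[0, 0, 0, 0, 0, -10, 1, 0, 0, 0, 0, 0, -20, 1, 0, 0, 0, 0, 0, -25, 1, 0, 0, 0, 0, 0, -25, 1, 0, 0, 0, 0, 0, -25, 1, 0, 0, 0, 0, 0, -15, 1, 0, 0, 0, 0, 0, 0, 1, 0, 0, 0, 0, 0, 0, 1])

```text
clock: 6.2
tcp_pos: [0.5015, -0.1849, 0.2364]
tool_rot: [-0.001, 0.636, 0.772, -0.0]
wrist_force: [0.7, 1.3, -1.4]
finger_gap: 0.0357
```

```bash
python3 -c "
from h import *
go(.576,.104,.21,98.5)
s=snap('scene','s1'); 
im=s['frame'][60:340,150:550,::-1]; cv2.imwrite('pics/s1c.png',cv2.resize(im,None,fx=2,fy=2,interpolation=cv2.INTER_CUBIC))"
```

```text
t 6.2 p [ 0.5015 -0.1849  0.2364] yaw 101.02 tilt xy [-0.0016  0.0005] F [ 0.7  1.3 -1.4] gap 0.0357 q7 0.24919245719170785
shift [269.3 128.4  26.4] turn z 2.5195626718242607
```

View pics/s1c.png

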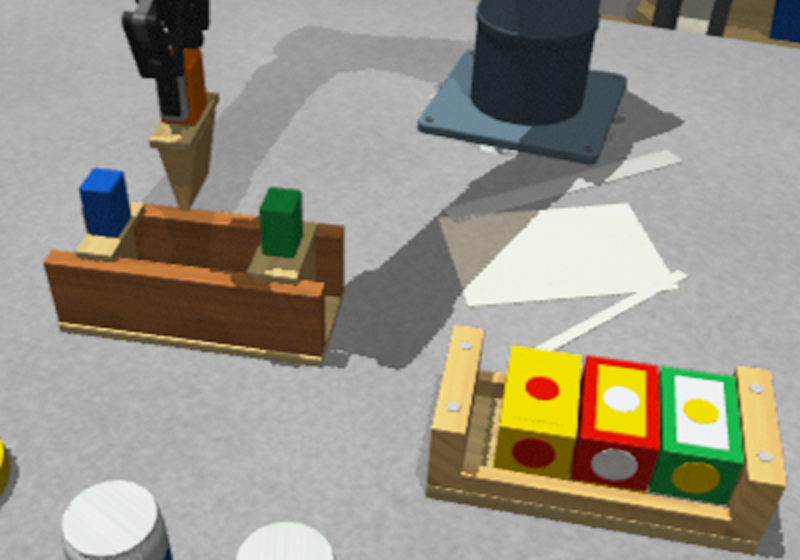

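The wedge hangs upright and clear of the rack, with its tip at (185,210) in this crop. I'll raise it, then carry it to just short of the frame and look again.

Request:
play_rows(plan=[0, 0, 0, 0, 0, -22, 1, 0, 0, 0, 0, 0, -22, 1, 0, 0, 0.5, 38, 19, 0, 1, 0, 0, 0.5, 38, 19, 0, 1, 0, 0, 0.5, 38, 19, 0, 1, 0, 0, 0.5, 38, 19, 0, 1, 0, 0, 0.5, 38, 19, 0, 1, 0, 0, 0, 0, 0, 0, 1])

```text
clock: 7.25
tcp_pos: [0.5626, 0.0233, 0.2805]
tool_rot: [-0.001, 0.65, 0.76, 0.001]
wrist_force: [-0.4, -0.2, -1.9]
finger_gap: 0.0354
```

Request:
play_rows(plan=[0, 0, 0, 0, 0, 0, 1, 0, 0, 0, 0, 0, 0, 1, 0, 0, 0, 0, 0, 0, 1, 0, 0, 0, 0, 0, 0, 1, 0, 0, 0, 0, 0, 0, 1, 0, 0, 0, 0, 0, 0, 1, 0, 0, 0, 0, 0, 0, 1, 0, 0, 0, 0, 0, 0, 1])

```text
clock: 8.25
tcp_pos: [0.5627, 0.0186, 0.2813]
tool_rot: [0.0, 0.653, 0.758, 0.0]
wrist_force: [0.2, -0.1, -0.4]
finger_gap: 0.0354
```

```bash
python3 -c "
from h import *
go(.576,.104,.27,98.5)
s=snap('wrist','w3'); 
cv2.imwrite('pics/w3.png',cv2.resize(s['frame'][0:300,120:520,::-1],None,fx=2,fy=2,interpolation=cv2.INTER_CUBIC))"
```

```text
t 8.25 p [0.5627 0.0186 0.2813] yaw 98.53 tilt xy [0. 0.] F [ 0.2 -0.1 -0.4] gap 0.0354 q7 -0.1823661786326959
shift [82.4 25.8 11.3] turn z 0.02743430749195852
```

View pics/w3.png

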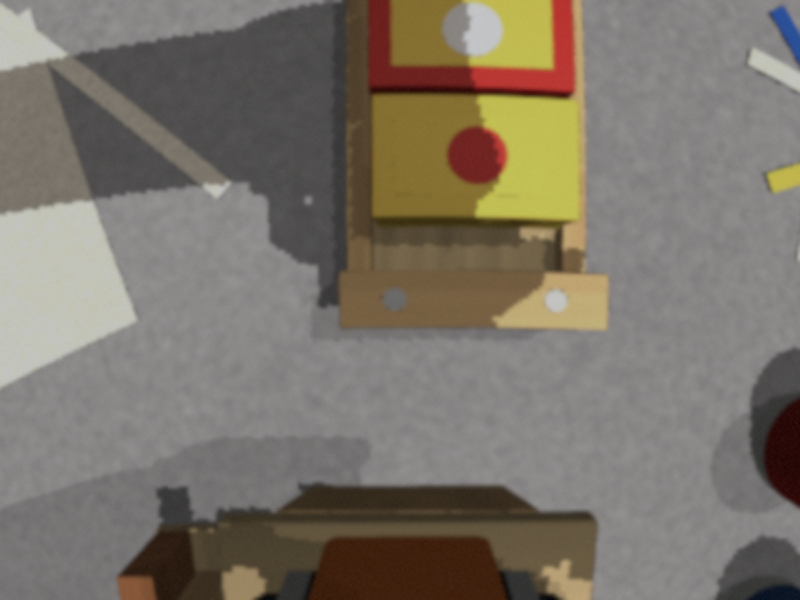

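The stop's inner edge runs from (340,271) to (607,275), and the yellow carton's near edge from (372,219) to (579,221). The gap between them is clear.

```bash
python3 -c "
from h import *
s=load('w3')
f=lambda c,z:np.array([fplane(s,120+x/2,y/2,z) for x,y in c])
q=f([(340,271),(607,275),(607,329),(340,328)],.08); y=f([(372,219),(579,221)],.08)
print(q[:,:2].round(4).tolist(),y[:,:2].round(4).tolist()); e=q[1]-q[0]+q[2]-q[3]; a=np.arctan2(e[1],e[0]); print('yaw',np.degrees(a), 'len',np.linalg.norm(e)/2)
e=y[1]-y[0]; print('carton yaw',np.degrees(np.arctan2(e[1],e[0])))
Y=np.array([-np.sin(a),np.cos(a),0]); i=(q[0]+q[1])/2; yc=y.mean(0); X=np.array([np.cos(a),np.sin(a),0])
print('inner mid',i,'gap',(yc-i)@Y,'carton x off',(yc-i)@X,'thick',(i-(q[2]+q[3])/2)@Y)
g=i+Y*((yc-i)@Y)/2; print('gap centre',g); print('tight centre',i+.015*Y)
go(g[0],g[1],.21,90+np.degrees(a))
"
```

```text
[[0.5231, 0.083], [0.6377, 0.1003], [0.642, 0.0768], [0.5265, 0.0585]] [[0.5334, 0.1071], [0.6213, 0.1213]]
yaw 8.801220734811208 len 0.11643339505729464
carton yaw 9.171410728438243
inner mid [0.58036267 0.09161959 0.08      ] gap 0.022763824056968373 carton x off 0.00047746044078420327 thick 0.024315201001450175
gap centre [0.57862116 0.10286748 0.08      ]
tight centre [0.57806757 0.10644297 0.08      ]
t 8.3 p [0.5626 0.0186 0.2813] yaw 98.53 tilt xy [-0.0001  0.    ] F [-0.2 -0.5 -0.6] gap 0.0356 q7 -0.18240952375463593
shift [80.9 28.3 71.3] turn z -0.2742974081693177
```

Request:
play_rows(plan=[0, 0, -0.3, 27, 9.4, 0, 1, 0, 0, 0, 27, 9.4, 0, 1, 0, 0, 0, 27, 9.4, 0, 1, 0, 0, 0, 0, 0, 20, 1, 0, 0, 0, 0, 0, 20, 1, 0, 0, 0, 0, 0, 20, 1, 0, 0, 0, 0, 0, 0, 1, 0, 0, 0, 0, 0, 0, 1])

```text
clock: 9.3
tcp_pos: [0.5786, 0.1031, 0.2218]
tool_rot: [0.0, 0.651, 0.759, 0.0]
wrist_force: [-0.6, 1.3, -0.7]
finger_gap: 0.0353
```

```bash
python3 -c "
from h import *
go(.5785,.103,.165,98.8)"
```

```text
t 9.3 p [0.5786 0.1031 0.2218] yaw 98.82 tilt xy [0.0008 0.0003] F [-0.6  1.3 -0.7] gap 0.0353 q7 -0.37036921642641724
shift [-0.1 -0.2 56.8] turn z 0.020410490696065153
```

Request:
play_rows(plan=[0, 0, 0, 0, 0, 10, 1, 0, 0, 0, 0, 0, 12, 1, 0, 0, 0, 0, 0, 12, 1, 0, 0, 0, 0, 0, 12, 1, 0, 0, 0, 0, 0, 8, 1, 0, 0, 0, 0, 0, 3, 1, 0, 0, 0, 0, 0, 0, 1, 0, 0, 0, 0, 0, 0, 1])

```text
clock: 10.3
tcp_pos: [0.5785, 0.1031, 0.1647]
tool_rot: [0.0, 0.651, 0.759, 0.0]
wrist_force: [-0.5, 0.7, -1.7]
finger_gap: 0.0352
```

```bash
python3 -c "
from h import *
go(.578,.1065,.1276,98.8)
a=snap('scene','s2')['frame'][190:340,340:560,::-1]; b=snap('wrist','w4')['frame'][60:300,160:480,::-1]
r=lambda x:cv2.resize(x,(440,300),interpolation=cv2.INTER_CUBIC)
cv2.imwrite('pics/c4.png',np.vstack([r(a),r(b)]))"
```

```text
t 10.3 p [0.5785 0.1031 0.1647] yaw 98.82 tilt xy [0.0008 0.0002] F [-0.5  0.7 -1.7] gap 0.0352 q7 -0.4101989210238035
shift [ 3.5 -0.  37.1] turn z 0.02452862629618835
```

View pics/c4.png

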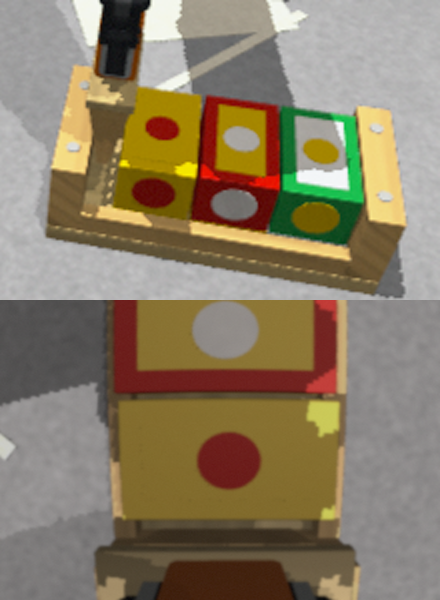

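The tip is in the gap between the stop and the yellow carton, square, with no contact force. I'll lower it to first contact.

Request:
play_rows(plan=[0, 0, 0, 0, 0, 4, 1, 0, 0, 0, 0, 0, 4, 1, 0, 0, 0, 0, 0, 4, 1, 0, 0, 0, 0, 0, 4, 1, 0, 0, 0, 0.5, 0, 3, 1, 0, 0, 0, 0.5, 0, 3, 1, 0, 0, 0, 0, 0, 0, 1, 0, 0, 0, 0, 0, 0, 1])

```text
clock: 11.4
tcp_pos: [0.578, 0.1047, 0.1423]
tool_rot: [-0.0, 0.65, 0.76, 0.0]
wrist_force: [-0.4, 5.1, -1.6]
finger_gap: 0.0356
```

Request:
play_rows(plan=[0, 0, 0, 0.8, 0, 2, 1, 0, 0, 0, 0.6, 0, 2, 1, 0, 0, 0, 0.5, 0, 2, 1, 0, 0, 0, 0.5, 0, 2, 1, 0, 0, 0, 0.5, 0, 2, 1, 0, 0, 0, 0.4, 0, 2, 1, 0, 0, 0, 0, 0, 0, 1, 0, 0, 0, 0, 0, 0, 1])

```text
clock: 12.4
tcp_pos: [0.5776, 0.1073, 0.13]
tool_rot: [-0.0, 0.651, 0.759, 0.0]
wrist_force: [0.1, 4.8, 0.1]
finger_gap: 0.0354
```

```bash
python3 -c "
from h import *
go(.578,.1065,.1276,98.8)"
```

```text
t 12.4 p [0.5776 0.1073 0.13  ] yaw 98.82 tilt xy [0.     0.0003] F [0.1 4.8 0.1] gap 0.0354 q7 -0.4425551842611388
shift [-0.8  0.3  2.4] turn z 0.022763187249609018
```

Request:
play_rows(plan=[0, 0, 0, 0.2, 0, 1, 1, 0, 0, 0, 0.2, 0, 1, 1, 0, 0, 0, 0.1, 0, 1, 1, 0, 0, 0, 0, 0, 0, 1, 0, 0, 0, 0, 0, 0, 1, 0, 0, 0, 0, 0, 0, 1, 0, 0, 0, 0, 0, 0, 1, 0, 0, 0, 0, 0, 0, 1])

```text
clock: 13.4
tcp_pos: [0.5775, 0.1078, 0.1273]
tool_rot: [0.0, 0.651, 0.759, 0.0]
wrist_force: [-1.1, 4.4, 3.5]
finger_gap: 0.0353
```

Request:
play_rows(plan=[0, 0, 0, 0, 0, 1, 1, 0, 0, 0, 0, 0, 1, 1, 0, 0, 0, 0, 0, 0, 1, 0, 0, 0, 0, 0, 0, 1, 0, 0, 0, 0, 0, 0, 1, 0, 0, 0, 0, 0, 0, 1, 0, 0, 0, 0, 0, 0, 1, 0, 0, 0, 0, 0, 0, 1])

```text
clock: 14.4
tcp_pos: [0.5777, 0.1079, 0.1265]
tool_rot: [0.0, 0.651, 0.759, 0.0]
wrist_force: [-4.0, 4.3, 14.0]
finger_gap: 0.0351
```

Request:
play_rows(plan=[0, 0, 0, 0, 0, 0.7, 1, 0, 0, 0, 0, 0, 0.6, 1, 0, 0, 0, 0, 0, 0, 1, 0, 0, 0, 0, 0, 0, 1, 0, 0, 0, 0, 0, 0, 1, 0, 0, 0, 0, 0, 0, 1, 0, 0, 0, 0, 0, 0, 1, 0, 0, 0, 0, 0, 0, 1])

```text
clock: 15.4
tcp_pos: [0.5779, 0.108, 0.1263]
tool_rot: [0.001, 0.651, 0.759, 0.0]
wrist_force: [-7.4, 2.5, 22.8]
finger_gap: 0.0355
```

```bash
python3 -c "
from h import *
go(.578,.1065,.1276,98.8)
a=snap('scene','s3')['frame'][190:340,340:560,::-1]; b=snap('wrist','w5')['frame'][60:300,160:480,::-1]
r=lambda x:cv2.resize(x,(440,300),interpolation=cv2.INTER_CUBIC)
cv2.imwrite('pics/c5.png',np.vstack([r(a),r(b)]))"
```

```text
t 15.4 p [0.5779 0.108  0.1263] yaw 98.81 tilt xy [ 0.001  -0.0007] F [-7.4  2.5 22.8] gap 0.0355 q7 -0.44821039644469196
shift [-1.5 -0.1 -1.3] turn z 0.010138671054960469
```

View pics/c5.png

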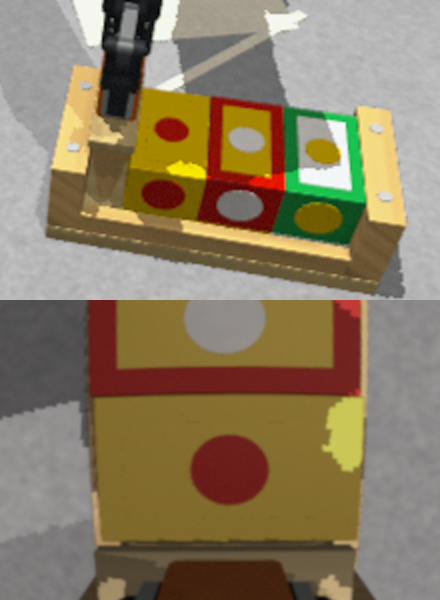

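The row is tight: there are no gaps between cartons, the wedge is square, and the press held at 22.8 N without further sinking. I'll unload before opening.

Request:
play_rows(plan=[0, 0, 0, 0, 0, -1, 1, 0, 0, 0, 0, 0, -1, 1, 0, 0, 0, 0, 0, -0.6, 1, 0, 0, 0, 0, 0, 0, 1, 0, 0, 0, 0, 0, 0, 1, 0, 0, 0, 0, 0, 0, 1, 0, 0, 0, 0, 0, 0, 1, 0, 0, 0, 0, 0, 0, 1])

```text
clock: 16.5
tcp_pos: [0.5777, 0.1079, 0.1265]
tool_rot: [0.0, 0.651, 0.759, 0.0]
wrist_force: [0.6, 5.9, 2.1]
finger_gap: 0.0353
```

Request:
play_rows(plan=[0, 0, 0, 0.7, 0, 0, 1, 0, 0, 0, 0, 0, 0, 1, 0, 0, 0, 0, 0, 0, 0, 0, 0, 0, 0, 0, 0, 0, 0, 0, 0, 0, 0, 0, 0, 0, 0, 0, 0, 0, 0, 0, 0, 0, 0, 0, 0, 0, 0, 0, 0, 0, 0, 0, 0, 0])

```text
clock: 17.5
tcp_pos: [0.5774, 0.1084, 0.1266]
tool_rot: [0.0, 0.651, 0.759, -0.0]
wrist_force: [1.1, 0.7, 0.6]
finger_gap: 0.085
```

Request:
play_rows(plan=[0, 0, 0, 0, 0, -5, 0, 0, 0, 0, 0, 0, -10, 0, 0, 0, 0, 0, 0, -20, 0, 0, 0, 0, 0, 0, -30, 0, 0, 0, 0, 0, 0, -30, 0, 0, 0, 0, 0, 0, -20, 0, 0, 0, 0, -40, 0, 0, 0, 0, 0, 0, -40, 0, 0, 0])

```text
clock: 18.5
tcp_pos: [0.5902, 0.0289, 0.2437]
tool_rot: [0.001, 0.65, 0.76, 0.001]
wrist_force: [0.3, -0.7, -0.4]
finger_gap: 0.0856
```

```bash
python3 -c "
from h import *
go(.578,.1065,.1276,98.8)
a=snap('scene','s4')['frame'][170:340,330:560,::-1]; b=snap('wrist','w6')['frame'][20:420,160:480,::-1]
r=lambda x:cv2.resize(x,None,fx=2,fy=2,interpolation=cv2.INTER_CUBIC)
A=cv2.resize(a,(460,340),interpolation=cv2.INTER_CUBIC); B=cv2.resize(b,(272,340),interpolation=cv2.INTER_AREA)
cv2.imwrite('pics/c6.png',np.hstack([A,B]))"
```

```text
t 18.5 p [0.5902 0.0289 0.2437] yaw 98.91 tilt xy [0.0024 0.    ] F [ 0.3 -0.7 -0.4] gap 0.0856 q7 -0.22194872976328983
shift [ 78.6  -0.3 116.1] turn z 0.10808591850408789
```

View pics/c6.png

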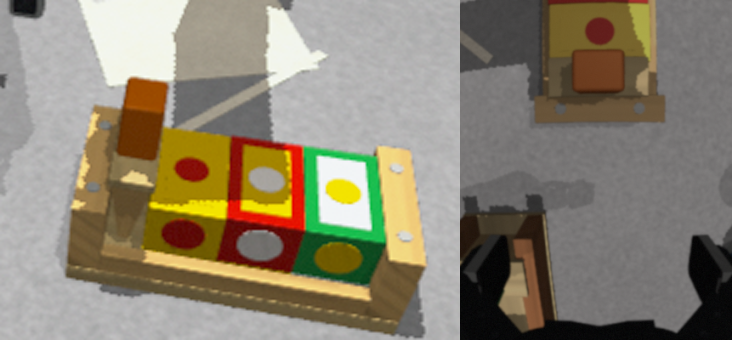

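The wedge stands upright and square in the gap, the row is tight, and the gripper is clear. Handing in.

```bash
python3 -c "
from h import *
print(env.close_job())"
```

```text
the job is handed in; nothing more can be done
None
```

The wedge is locked upright and square between the yellow carton and the end stop, and the job was handed in at about 18.6 s of the 38 s allowed.

**What I did:** I gripped the orange handle across its 36 mm sides and lifted the wedge clear of the rack. I lowered it into the 23 mm gap and pressed with about 23 N. I then eased the force off, opened the jaws and backed away.

**Last checks:**
- **Depth:** the wedge stopped sinking with its tip at about 24 mm by the gripper height, against 25 mm expected. It did not rise when I unloaded it.
- **Row:** no slack between the cartons or beside the wedge in the last scene and wrist pictures. I viewed 10 pictures in all and did not measure the final pose from images.
- **Contact:** wrist force was near zero after release.

**Disagreements:**
- The top camera put things about 2 mm off in x compared with the wrist camera; I followed the wrist camera.
- The tight position came out about 1.5 mm further in +y than I had measured. I steered by the side force (4 to 6 N), which I relieved before letting go.

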